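# Set a block on a tilting table and hold the table at the marked angle

### The arm

A 7-joint arm with a two-finger parallel gripper is mounted at the origin on a cart in front of the work surface, level with it; the furniture and walls round the work are solid. World frame = base frame: x ahead of the robot, y to its left, z up, the work surface at z = 0. Lengths are in m, angles in rad, forces in N, time in s.
With the tool pointing down it reaches from about 0.425 to 0.925 m from the base axis. Payload 6.8 kg.
Tool frame: the origin (TCP) lies on the centre line of the jaws, within the pads' length; the fingertips stand 8 mm ahead of it and the grasp point (between the pads) lies 11 mm behind it (bot.tips_ahead is the distance from the TCP to the fingertips, in m); z points along the fingers, y is the line along which they close (so a half turn about z gives the same grasp; the last joint's range is limited). The gripper opens to 85 mm and grips with 20 to 120 N. Pads are 22 mm wide; open, the fingers measure 114 mm over their backs; the gripper's body (76 mm by 85 mm) begins 54 mm behind the grasp point. The pads swing forward as they close: fully open they stand 13 mm farther back than shut.
Start: joints at [-1.377, 0.477, 0.022, 1.555, -0.011, 1.109, -0.083], TCP at [0.201, 0.645, 0.239] pointing down, gripper open.
Joint ranges: [-2.96, 2.96], [-0.34, 2.1], [-1.41, 1.46], [0.24, 2.44], [-1.37, 4.51], [0.17, 1.92], [-2.96, 2.96]. Speed limits (rad/s): [2.39, 2.39, 3.14, 3.14, 3.14, 3.14, 3.14].

### API

Orientations are given as a unit quaternion [w, x, y, z].
In Python, from station import bot gives the robot as it stands.
- The arm moves only by the tool send_rows, never from a script. Its argument "deltas" is text: rows parted by semicolons, each of 4 numbers parted by spaces: the shift along the tool's x, y, z in m, then the turn about the tool's z in degrees. In form: x y z spin; .... A call has 1 to 5 rows; each row is the pose to reach, as a shift and turn from the pose commanded when the call began, along the tool's axes at that moment; what a row does not reach only later rows make up. A row lasts 1/10 s, in which the tool goes at most 50 mm and 8.59 degrees, less where a joint would pass 70% of its speed; a pose out of reach is approached as far as the arm can. A call with a gripper value outside its range is refused whole. "claw" is the opening, from 0 (shut) to 1 (fully open), set as the call begins (left out, the last holds). The fingers move at their own pace and stop on an object; "force" is the grip in N (left out, the last holds). Time passes only in rows, so rows that repeat a pose let the fingers close. It gives the time, the measured TCP pose, the force, the opening and the grip force at its end, in the units of the state.
- bot.get_obs(): the state, without advancing time (a new reading comes with each control period).
- bot.read_camera(name): name is "scene" or "top"; returns a dict with "img" (384x512x3 uint8, red, green, blue), "depth" (384x512 float32, m along the optical axis (not along the pixel's ray), 0 where there is no reading), "fx", "fy", "cx", "cy" (pixels), "camera_from_world" (4x4, takes a point from world to camera coordinates). Camera axes: x right, y up, looking along -z (the intrinsics and any distortion apply to the point x, -y, -z); pixel columns grow to the right and rows downward; lengths in m; the calibration is good to about 2 mm. A picture is of the moment at which its call begins.
- bot.hand_in(): hands the job in; it is judged then, once.
Trained networks look in a picture, given as the dict that the camera call returned (one of the last four; its "shot" number tells which), for a name from the list of things; names that differ only in an ending like _2 or _b are one class to them, and where a whole thing is asked for, a point or a joint stands for the part that bears it (a point fixed in the world has none). Each returns a list of dicts, best first, with "confidence" (0 to 1); they miss things now and then, are a little off and sometimes report something else, mostly with a low value. They report only what shows in the picture. A call takes as long as a camera call. They do not tell look-alikes from the thing itself.
- bot.masks_of(picture, query): "mask" (384x512 bool, what is visible of it).
- bot.landmark_of(picture, query): "xyz" ([x, y, z] in m, in world coordinates, good to about 4 mm: a listed point, or the origin of a listed thing).
The state is a dict: "t": time; "q": joint angles; "joint_vel": joint speeds; "joint_torque": joint torques, N m; "eef_pos": TCP position; "tool_rot": TCP orientation; "contact_force": force on the tool from outside, world axes, zero at the start; "torque": the same for the moment, N m; "gripper_width": opening from 0.0 (shut) to 1.0 (fully open); "grasp_force": force on a finger pad.
Only numpy, scipy, OpenCV 4.12 (cv2) and the standard library are available. Lean on these libraries where they do the work, as an engineer would, in place of code of your own. Each camera call takes 0.05 s, during which the arm holds its last target. There are 200 camera calls.

### The job

On the small tilting table, get the aluminium block tight into the corner of the two dark stops while the table is still down: its long side flush along the long stop and its end against the short one. Then take the table by its black bar and swing it up until the yellow pointer lines up with the red clip on the graduated arc, with the block still flat on the table and snug against both stops. The table drops if it is let go, so finish while holding it still by the bar at the mark; do not shift the red clip or disturb the other things on the bench.

Things in the scene. Friction and masses are not known exactly. Their poses are not given: they have to be found in the camera images.
- stop_corner (a point): (lengths in mm) inner corner where the two dark stops meet, on the table top (50 above the bench when down). Its frame tilts with the table: z is the table's normal, y points from the hinge to the free edge with the bar, x along the hinge, away from the robot (fixture turned up to 0.25 rad). With the block tight in the corner its centre is at x = -35, y = 22.5, z = 12.5 in this frame
- long_stop (a point): middle of the long stop's inner face at table level; same axes as stop_corner. Face in the plane y = 0 of stop_corner, from x = -125 to +5, 16 high, bar 12 thick, along the hinge side
- end_stop (a point): middle of the end stop's inner face at table level; same axes as stop_corner. Face in the plane x = 0 of stop_corner, from y = 0 to 50, 16 high, bar 12 thick, on the far side
- tilt_hinge (a point): middle of the hinge axis, on the right side of the fixture; same axes as stop_corner. The axis runs along x, level with the table top. The steel table, 150x150, 12 thick, spans x = -75 to 75, y = 0 to 150 from here. The fixed graduated arc stands at x = 96, up to 85 above the table when that is down
- block_centre (a point): centre of the loose bare-aluminium block, 45 (its x) by 70 (its y) by 25 high (its z), drilled from above, 0.15 to 0.26 kg. It starts flat on the table, 10 or more clear of both stops, turned up to 0.4 rad from its final attitude, in which its y axis lies along the table's x
- tilt_bar: black handle bar at the table's free edge: a round sleeve, 14 diameter, 96 long, that turns freely on its rod, so the gripper need not tilt with the table. Origin mid-bar, 200 from the hinge axis, 50 above the bench when down, only bench under it. It runs along its x, parallel to the hinge. Gap from bar to table edge 43. It moves on a 200 radius round the hinge; about 4 N to lift
- tilt (a joint): angle of the table, rad: 0 lying down, grows as the free edge with the bar swings up, to 1.1; falls back to 0 when let go
- index (a joint): angle of the red clip on the arc, rad, from the same zero as the table: the yellow pointer (radial strip on the table's far edge) lines up with the clip when joint tilt equals this value. Between 0.35 and 0.75, different each time. Held by friction; not to be shifted
- red_clip (a point): middle of the red clip on the arc, a radial red bar 34 long, 7 wide (4 degrees) with a round button at its outer end; this point is 93 from the hinge axis, beyond the table's far edge. Its y axis points away from the hinge, parallel to the table's y when the table is at the mark
- measure: yellow tape measure, 35x76x60, origin under its middle. Bystander
- square: try square lying flat, 149x100x16, origin under its middle. Bystander
- driver: screwdriver with red handle, 205 long, lying, origin under its middle. Bystander
- caliper: steel caliper, 220 long, lying flat, origin under its middle. Bystander
There are look-alikes about, which are no part of the job. Leave any blue or purple look-alike of the part that bears block_centre alone.

How it is judged:
On the way:
1. with the table down, the block lies flat in the corner, tight against both stops (x of block_centre in the frame of stop_corner between -0.0375 and -0.032 m and y of block_centre in the frame of stop_corner between 0.0195 and 0.025 m and z of block_centre in the frame of stop_corner between 0.0095 and 0.0155 m and angle between the x axis of block_centre and the y axis of stop_corner, either way round below 0.06 rad and value of joint tilt below 0.04 rad), for 0.2 s.
At the end, for the whole second after the job is handed in: The table stands within 0.06 rad (3.4 degrees) of the red clip, still, with the fingers bearing on the bar (over 1 N); the block lies flat on the table with its long side within 2.5 mm of the long stop and its end within 2.5 mm of the end stop, square to them within 0.06 rad (angle between the y axis of stop_corner and the y axis of red_clip, either way round below 0.06 rad and velocity of joint tilt between -0.05 and 0.05 rad/s and contact force between the fingers and tilt_bar above 1 N and x of block_centre in the frame of stop_corner between -0.0375 and -0.032 m and y of block_centre in the frame of stop_corner between 0.0195 and 0.025 m and z of block_centre in the frame of stop_corner between 0.0095 and 0.0155 m and angle between the x axis of block_centre and the y axis of stop_corner, either way round below 0.06 rad); the arm keeps its last pose, push and grip.
It fails at once if the red clip is shifted (by more than 6 mm) (distance of red_clip from where it was at the start of the episode above 0.006 m).
It fails at once if a bystander is disturbed (moved by more than 15 mm) (distance of any of measure, square, driver, caliper from where it was at the start of the episode above 0.015 m).
It also fails if it takes over 64 s, if anything falls off the work surface, if the arm or the gripper's body presses on something with over 40 N, if the wrist force passes 120 N, or if a joint passes its speed limit or range.

## Working session

There is one attempt and no reset: what is moved stays moved. The work goes in short steps, Python scripts to look and compute and a tool call to move; the robot and the scene stay as the last step left them, time stands still between calls to the robot, and variables do not carry over. Pictures are saved under pics/ and viewed, at most 10 in all, crops included, and the job is handed in when it is done.

Besides the shell and the picture viewer there is one more tool, called by a JSON object that holds its "method" and its "body", one argument or row to a line. send_rows: Moves the arm, as the interface text tells. Its arguments: {"type":"object","properties":{"deltas":{"type":"string"},"claw":{"type":"number"},"force":{"type":"number"}},"required":["deltas"]}

```bash
mkdir -p pics; cat > h.py <<'E'
import numpy as np, cv2
from station import bot
def shot(n,name=None):
    p=bot.read_camera(n)
    if name: cv2.imwrite(f'pics/{name}.png',p['img'][:,:,::-1])
    return p
def lm(p,qs):
    for q in qs:
        for d in bot.landmark_of(p,q)[:2]: print(q,np.round(d['xyz'],4),round(d['confidence'],2))
E
python3 - <<'E'
from h import *
o=bot.get_obs();print(o['t'],o['eef_pos'],o['tool_rot'],o['gripper_width'],o['contact_force'])
for n in('top','scene'):
    p=shot(n,n+'0');print(n,p['fx'],p['cx'],p['cy']);print(np.round(p['camera_from_world'],3))
    lm(p,['stop_corner','long_stop','end_stop','tilt_hinge','block_centre','tilt_bar','red_clip','measure','square','driver','caliper'])
a=cv2.imread('pics/top0.png');b=cv2.imread('pics/scene0.png')
cv2.imwrite('pics/both0.png',cv2.resize(np.vstack([a,b]),(800,1200))[:600]);
E
```

```text
0.0 [0.20050147 0.64391703 0.23830704] [-6.75150435e-05  1.50338374e-01  9.88634158e-01 -9.32691116e-04] 1.0011784874055851 [ 0.02793546 -0.54367874  0.38167417]
top 353.5589842167761 245.7507677525612 194.53696777139942
[[-0.016 -1.     0.014 -0.008]
 [ 0.997 -0.015  0.079 -0.555]
 [-0.078  0.015  0.997 -1.169]
 [ 0.     0.     0.     1.   ]]
stop_corner [0.5741 0.2155 0.0482] 0.9
long_stop [0.5146 0.2287 0.0477] 0.72
end_stop [0.5768 0.2414 0.0479] 0.6
tilt_hinge [0.5141 0.202  0.0514] 0.89
block_centre [0.3509 0.3382 0.0121] 0.74
block_centre [0.3432 0.1856 0.0115] 0.55
tilt_bar [0.5552 0.3978 0.0529] 0.7
tilt_bar [ 0.487  -0.1957  0.0012] 0.58
red_clip [0.6198 0.2644 0.0839] 0.4
measure [ 7.294e-01 -1.030e-02  2.000e-04] 0.54
square [ 0.4967 -0.4055 -0.0005] 0.65
driver [ 0.491  -0.1956  0.0026] 0.54
driver [ 0.692  -0.2197  0.0017] 0.31
caliper [ 0.6906 -0.2202 -0.0021] 0.59
scene 354.6587396437696 251.12886460922928 192.55485333260305
[[ 0.893 -0.451 -0.    -0.459]
 [ 0.313  0.619  0.72  -0.205]
 [-0.325 -0.643  0.694 -1.072]
 [ 0.     0.     0.     1.   ]]
stop_corner [0.5753 0.2105 0.0509] 0.63
long_stop [0.518  0.2218 0.054 ] 0.8
end_stop [0.5229 0.2887 0.0622] 0.2
tilt_hinge [0.5161 0.1979 0.0488] 0.6
block_centre [0.3525 0.3417 0.0126] 0.76
block_centre [0.5222 0.2885 0.0627] 0.73
tilt_bar [0.6178 0.2675 0.0872] 0.44
tilt_bar [0.5575 0.401  0.0499] 0.38
red_clip [0.6176 0.2657 0.0857] 0.5
red_clip [0.5592 0.3981 0.0498] 0.29
measure [ 7.27e-01 -6.70e-03 -5.00e-04] 0.86
measure [0.5739 0.2118 0.0517] 0.57
square [0.5177 0.2284 0.049 ] 0.56
```

View pics/top0.png

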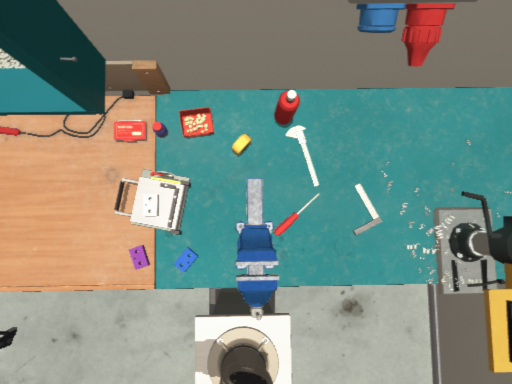

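View pics/scene0.png

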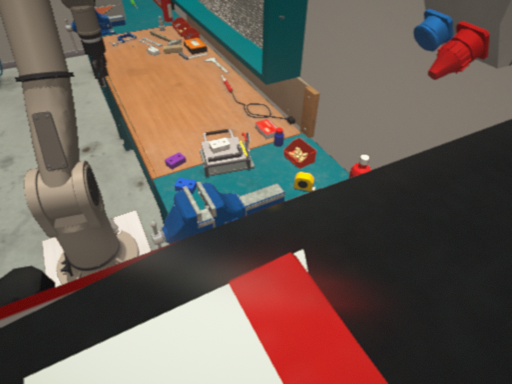

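The top view shows the tilting table at about (160,200) with the silver block at (150,205) and its bar at (122,197). The long stop is on the right, and the blue and purple look-alikes sit nearer the robot. Next I'll take a close crop and measure the block.

```bash
cat >> h.py <<'E'
def world(p,u,v,d):
    T=np.linalg.inv(p['camera_from_world']);u,v,d=map(np.asarray,(u,v,d))
    c=np.stack([(u-p['cx'])/p['fx']*d,-(v-p['cy'])/p['fy']*d,-d,np.ones_like(d*1.)],-1)
    return (c@T.T)[...,:3]
def onz(p,u,v,z):
    a=world(p,u,v,1.);b=world(p,u,v,2.);s=(z-a[...,2])/(b[...,2]-a[...,2]);return a+(b-a)*s[...,None]
def pix(p,w):
    c=np.c_[np.atleast_2d(w),np.ones(len(np.atleast_2d(w)))]@p['camera_from_world'].T
    return np.c_[p['fx']*c[:,0]/-c[:,2]+p['cx'],p['fy']*c[:,1]/c[:,2]+p['cy']]
E
python3 - <<'E'
from h import *
p=shot('top')
for q in('block_centre','tilt_bar','tilt'):
  for m in bot.masks_of(p,q)[:4]:
    k=m['mask'];v,u=np.nonzero(k);W=world(p,u,v,p['depth'][v,u]);
    (c,s,a)=cv2.minAreaRect(np.c_[u,v].astype(np.float32));B=onz(p,*cv2.boxPoints((c,s,a)).T,np.median(W[:,2]))
    print(q,round(m['confidence'],2),k.sum(),u.mean(),v.mean(),np.median(W,0),'\n',np.round(B,4))
D=world(p,*np.meshgrid(np.arange(512),np.arange(384)),p['depth'])
print('heights');print((D[165:240:4,110:200:5,2]*1000).astype(int))
c=p['img'][160:240,105:205][:,:,::-1]
cv2.imwrite('pics/c1.png',cv2.resize(c,None,fx=7.4,fy=7.4,interpolation=cv2.INTER_CUBIC))
E
```

```text
Traceback (most recent call last):
  File "h.py", line 15, in onz
    a=world(p,u,v,1.);b=world(p,u,v,2.);s=(z-a[...,2])/(b[...,2]-a[...,2]);return a+(b-a)*s[...,None]
  File "h.py", line 12, in world
    c=np.stack([(u-p['cx'])/p['fx']*d,-(v-p['cy'])/p['fy']*d,-d,np.ones_like(d*1.)],-1)
ValueError: all input arrays must have the same shape
```

```bash
sed -i 's/u,v,d=map(np.asarray,(u,v,d))/u,v,d=np.broadcast_arrays(u,v,d)/' h.py
python3 - <<'E'
from h import *
p=shot('top')
for q in('block_centre','tilt_bar','tilt'):
  for m in bot.masks_of(p,q)[:4]:
    k=m['mask'];v,u=np.nonzero(k);W=world(p,u,v,p['depth'][v,u]);
    (c,s,a)=cv2.minAreaRect(np.c_[u,v].astype(np.float32));B=onz(p,*cv2.boxPoints((c,s,a)).T,np.median(W[:,2]))
    print(q,round(m['confidence'],2),k.sum(),u.mean(),v.mean(),np.median(W,0),'\n',np.round(B,4))
D=world(p,*np.meshgrid(np.arange(512),np.arange(384)),p['depth'])
print('heights');print((D[165:240:4,110:200:5,2]*1000).astype(int))
c=p['img'][160:240,105:205][:,:,::-1]
cv2.imwrite('pics/c1.png',cv2.resize(c,None,fx=7.4,fy=7.4,interpolation=cv2.INTER_CUBIC))
E
```

```text
block_centre 0.79 329 150.17021276595744 204.46808510638297 [0.52207475 0.29103913 0.07416898] 
 [[0.557  0.3136 0.0742]
 [0.5563 0.2657 0.0742]
 [0.489  0.2655 0.0742]
 [0.4898 0.3132 0.0742]]
block_centre 0.76 282 138.8368794326241 256.6241134751773 [0.35330977 0.33998086 0.02450318] 
 [[0.378  0.3738 0.0245]
 [0.3923 0.3285 0.0245]
 [0.3301 0.3074 0.0245]
 [0.3159 0.3525 0.0245]]
block_centre 0.51 315 185.33333333333334 259.4190476190476 [0.34318011 0.18706688 0.0246509 ] 
 [[0.3287 0.2279 0.0247]
 [0.3854 0.1815 0.0247]
 [0.3559 0.1454 0.0247]
 [0.2995 0.1919 0.0247]]
tilt_bar 0.69 118 119.37288135593221 193.82203389830508 [0.56136263 0.39636557 0.05500423] 
 [[0.5169 0.4152 0.055 ]
 [0.6048 0.3933 0.055 ]
 [0.6005 0.378  0.055 ]
 [0.5127 0.4    0.055 ]]
tilt 0.78 2020 156.2069306930693 200.93168316831682 [0.53866213 0.26470608 0.0505982 ] 
 [[0.4833 0.4175 0.0506]
 [0.6384 0.39   0.0506]
 [0.5952 0.1806 0.0506]
 [0.4405 0.2104 0.0506]]
heights
[[   3    0    2    0   -1    0    1    0   -1  -13   -6   -2   -2    1
     0    0 1208    2]
 [  -3    1    5    0   -4    0    0   -2 
[... 968 characters left out ...]
3   74   48
    46   -3    0    2]
 [  -3   53   55   55   -1   47   51   73   73   73   52   46   67   50
    11    0   -3    0]
 [   2   -1    3    2    0   51   50   52   48   46   51   48   65   49
     9    1    0    0]
 [   0    0    3   -3   52   48   54   50   49   46   47   49   70   50
     8   -2   -4   -3]
 [   3   -2    0   -3   -4   -1    9   15   16   52   49   49   66   54
     9   -1   -4   -1]
 [   0    0    2    0    0    0    1    2    0  -13    4    6   10   48
    -3   -4   -1   -1]
 [   2    1   -1   -2    1    0    2    0    3  -16   -1    0    0   54
    20    1    0   -2]
 [  -2    0    0    1    1    0    1    0   -1  -14    0    1    1   -2
    -1   -2   -2   -1]]
```

View pics/c1.png

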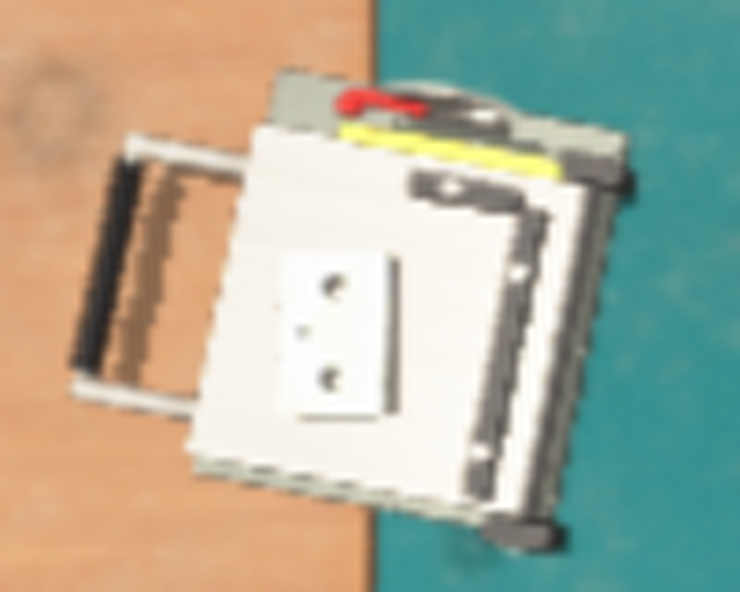

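The crop shows the block at (335,335), nearly square to the image. The long stop runs from (530,210) to (480,490), the end stop is at (465,190), the bar runs from (125,165) to (90,365), and the clip is at (385,103). Next I'll pin down the fixture pose and the clip angle.

```bash
cat >> h.py <<'E'
def go(x,y,z,yaw_deg):
    "shift in tool axes + spin to reach world pose; yaw = angle of tool y from world +y, clockwise"
    from scipy.spatial.transform import Rotation as R
    o=bot.get_obs();w,a,b,c=o['tool_rot'];M=R.from_quat([a,b,c,w]).as_matrix()
    d=M.T@(np.array([x,y,z])-o['eef_pos']);cur=np.degrees(np.arctan2(M[0,1],M[1,1]))
    print('shift mm',np.round(d*1000,1),'spin',round(yaw_deg-cur,2),'| t',round(o['t'],2),'pos',np.round(o['eef_pos'],4),'yaw',round(cur,2))
E
python3 - <<'E'
from h import *
p=shot('top');print('tips',bot.tips_ahead)
g=p['img'].astype(int).sum(2);hsv=cv2.cvtColor(p['img'],cv2.COLOR_RGB2HSV)
vv,uu=np.mgrid[:384,:512]
def line(m,z,n):
    m=m.astype(np.uint8);v,u=np.nonzero(m);W=onz(p,u,v,z);l=cv2.fitLine(W[:,:2].astype(np.float32),cv2.DIST_HUBER,0,.001,.001).ravel()
    print(n,len(u),'theta',np.arctan(-l[1]/l[0]),'ctr',W.mean(0).round(4),'ext',np.ptp(W[:,:2]@l[:2]),'wid',np.ptp(W[:,:2]@[-l[1],l[0]]))
def box(a,b,c,d): # crop coords
    return (uu>=105+a/7.4)&(uu<=105+b/7.4)&(vv>=160+c/7.4)&(vv<=160+d/7.4)
line(box(65,140,150,380)&(g<240)&(hsv[:,:,2]<80),.055,'bar')
line(box(460,548,212,500)&(g<390)&~((uu-105)*7.4+((vv-160)*7.4-210)*.18>560),.066,'longstop')
y=box(330,570,110,185)&(hsv[:,:,1]>100)&(abs(hsv[:,:,0].astype(int)-28)<8);line(y,.052,'pointer')
r=box(320,440,80,125)&(hsv[:,:,1]>140)&((hsv[:,:,0]<9)|(hsv[:,:,0]>170))
v,u=np.nonzero(r);W=world(p,u,v,p['depth'][v,u]);print('clip');print(np.c_[u,v,np.round(W,3)])
m=bot.masks_of(p,'block_centre')[0]['mask']
b=box(275,385,240,420)&(g>690);line(b,.075,'block');
v,u=np.nonzero(b);a=cv2.minAreaRect(onz(p,u,v,.075)[:,:2].astype(np.float32)*1000);print(a)
s=shot('scene');h2=cv2.cvtColor(s['img'],cv2.COLOR_RGB2HSV)
r=(h2[:,:,1]>140)&((h2[:,:,0]<9)|(h2[:,:,0]>170));r[:125]=0;r[160:]=0;r[:,:230]=0;r[:,258:]=0
v,u=np.nonzero(r);W=world(s,u,v,s['depth'][v,u]);print('scene clip');print(np.c_[u,v,np.round(W,3)])
E
```

```text
tips 0.008
bar 83 theta 0.19569519 ctr [0.5559 0.3955 0.055 ] ext 0.09039147344760767 wid 0.009760298649504062
longstop 101 theta 0.19882 ctr [0.5128 0.2182 0.066 ] ext 0.12223914248067203 wid 0.009589057211317642
pointer 64 theta -1.3767258 ctr [0.6051 0.2489 0.052 ] ext 0.09721551955309132 wid 0.007918482028458018
clip
[[1.52e+02 1.72e+02 6.24e-01 2.80e-01 9.70e-02]
 [1.53e+02 1.72e+02 6.24e-01 2.75e-01 1.00e-01]
 [1.54e+02 1.72e+02 6.24e-01 2.73e-01 9.80e-02]
 [1.55e+02 1.72e+02 6.24e-01 2.70e-01 9.60e-02]
 [1.51e+02 1.73e+02 6.21e-01 2.82e-01 9.80e-02]
 [1.52e+02 1.73e+02 6.22e-01 2.80e-01 9.50e-02]
 [1.53e+02 1.73e+02 6.21e-01 2.77e-01 9.60e-02]
 [1.54e+02 1.73e+02 6.22e-01 2.75e-01 9.10e-02]
 [1.55e+02 1.73e+02 6.21e-01 2.71e-01 9.50e-02]
 [1.56e+02 1.73e+02 6.22e-01 2.69e-01 8.90e-02]
 [1.57e+02 1.73e+02 6.22e-01 2.66e-01 8.70e-02]
 [1.58e+02 1.73e+02 6.22e-01 2.63e-01 8.80e-02]
 [1.59e+02 1.73e+02 6.22e-01 2.60e-01 8.60e-02]
 [1.60e+02 1.73e+02 6.23e-01 2.57e-01 8.30e-02]
 [1.51e+02 1.74e+02 6.18e-01 2.83e-01 9.70e-02]
 [1.52e+02 1.74e+02 6.18e-01 2.79e-01 9.90e-02]
 [1.53e+0
[... 1104 characters left out ...]
 9.30e-02]
 [ 2.44e+02  1.35e+02  6.22e-01  2.73e-01  9.20e-02]
 [ 2.45e+02  1.35e+02  6.24e-01  2.68e-01  9.50e-02]
 [ 2.44e+02  1.36e+02  6.20e-01  2.71e-01  8.90e-02]
 [ 2.45e+02  1.36e+02  6.22e-01  2.64e-01  9.30e-02]
 [ 2.44e+02  1.37e+02  6.70e-01  3.76e-01  3.00e-03]
 [ 2.45e+02  1.37e+02  6.22e-01  2.65e-01  8.80e-02]
 [ 2.46e+02  1.37e+02  6.24e-01  2.60e-01  9.00e-02]
 [ 2.44e+02  1.38e+02  6.67e-01  3.70e-01  3.00e-03]
 [ 2.45e+02  1.38e+02  6.18e-01  2.58e-01  8.90e-02]
 [ 2.46e+02  1.38e+02  6.23e-01  2.58e-01  8.70e-02]
 [ 2.45e+02  1.39e+02  6.16e-01  2.52e-01  8.90e-02]
 [ 2.46e+02  1.39e+02  6.19e-01  2.51e-01  8.80e-02]
 [ 2.45e+02  1.40e+02  6.17e-01  2.54e-01  8.20e-02]]
```

```bash
python3 - <<'E'
from h import *
go(.523,.2905,.2,0); go(.523,.2905,.068,0)
E
```

```text
shift mm [-413.  -242.2   39.3] spin -17.29 | t 1.65 pos [0.2006 0.6445 0.2393] yaw 17.29
shift mm [-413.  -242.2  171.3] spin -17.29 | t 1.65 pos [0.2006 0.6445 0.2393] yaw 17.29
```

{"method": "send_rows", "body": {
  "deltas": "-0.413 -0.242 0.039 -17.3; -0.413 -0.242 0.039 -17.3; -0.413 -0.242 0.039 -17.3; -0.413 -0.242 0.039 -17.3; -0.413 -0.242 0.039 -17.3",
  "claw": 1,
  "force": 25
}}

```text
t: 2.15
eef_pos: [0.3697, 0.4587, 0.2191]
tool_rot: [0.0, -0.0, 1.0, 0.0]
contact_force: [0.8, -0.4, -0.1]
gripper_width: 1.001
grasp_force: 0.0
```

```bash
python3 -c "
from h import *
go(.523,.2905,.2,0)"
```

```text
shift mm [-153.3 -168.3   19.1] spin 0.01 | t 2.15 pos [0.3697 0.4587 0.2191] yaw -0.01
```

{"method": "send_rows", "body": {
  "deltas": "-0.150 -0.165 0.019 0; -0.150 -0.165 0.019 0; -0.150 -0.165 0.019 0; -0.150 -0.165 0.019 0; -0.150 -0.165 0.019 0"
}}

```text
t: 2.65
eef_pos: [0.5218, 0.2901, 0.1999]
tool_rot: [0.001, 0.003, 1.0, -0.001]
contact_force: [1.0, -0.3, 0.6]
gripper_width: 0.998
grasp_force: 0.0
```

```bash
python3 - <<'E'
from h import *
p=shot('top','t2');cv2.imwrite('pics/c2.png',cv2.resize(p['img'][140:280,90:240][:,:,::-1],None,fx=4,fy=4,interpolation=cv2.INTER_CUBIC))
go(.523,.2905,.068,0)
E
```

```text
shift mm [  1.    3.3 131.7] spin -0.53 | t 2.7 pos [0.5236 0.2876 0.1997] yaw 0.53
```

{"method": "send_rows", "body": {
  "deltas": "0 0.001 0.060 0; 0 0.001 0.100 0; 0 0.001 0.120 0; 0 0.001 0.131 0; 0 0.001 0.131 0"
}}

```text
t: 3.2
eef_pos: [0.5178, 0.2963, 0.068]
tool_rot: [-0.001, -0.0, 1.0, -0.001]
contact_force: [-0.3, -0.5, 0.4]
gripper_width: 0.998
grasp_force: 0.0
```

{"method": "send_rows", "body": {
  "deltas": "0 0 0 0; 0 0 0 0; 0 0 0 0; 0 0 0 0; 0 0 0 0",
  "claw": 0.3,
  "force": 20
}}

```text
t: 3.7
eef_pos: [0.5195, 0.2961, 0.0706]
tool_rot: [0.001, 0.0, 1.0, 0.0]
contact_force: [-0.6, -2.0, 4.7]
gripper_width: 0.519
grasp_force: 21.8
```

{"method": "send_rows", "body": {
  "deltas": "-0.007 -0.010 -0.001 4; -0.014 -0.020 -0.001 8; -0.0225 -0.032 -0.001 11.3; -0.0225 -0.032 -0.001 11.3; -0.0225 -0.032 -0.001 11.3"
}}

```text
t: 4.2
eef_pos: [0.5422, 0.2634, 0.0707]
tool_rot: [0.001, 0.099, 0.995, -0.0]
contact_force: [1.9, -1.9, 3.3]
gripper_width: 0.518
grasp_force: 21.5
```

```bash
cat >> h.py <<'E'
TH=.197;EX=np.array([np.cos(TH),-np.sin(TH)]);EY=np.array([np.sin(TH),np.cos(TH)]);C=np.array([.574,.213])
def loc(w): d=np.asarray(w)[...,:2]-C;return np.stack([d@EX,d@EY],-1)*1000
def tcp(n=8):
    P=np.array([bot.get_obs()['eef_pos'] for _ in range(n)]);print('tcp loc',loc(P.mean(0)).round(1),P.mean(0).round(4),P.std(0).round(4))
E
python3 - <<'E'
from h import *
tcp();p=shot('top','t3');tcp();lm(p,['block_centre'])
cv2.imwrite('pics/c3.png',cv2.resize(p['img'][150:250,100:225][:,:,::-1],None,fx=6,fy=6,interpolation=cv2.INTER_CUBIC))
E
```

```text
tcp loc [-41.1  43.2] [0.5422 0.2634 0.0707] [0. 0. 0.]
tcp loc [-41.4  43.6] [0.542  0.2639 0.0707] [0. 0. 0.]
block_centre [0.3411 0.1864 0.012 ] 0.8
block_centre [0.5456 0.2627 0.063 ] 0.41
```

View pics/c3.png

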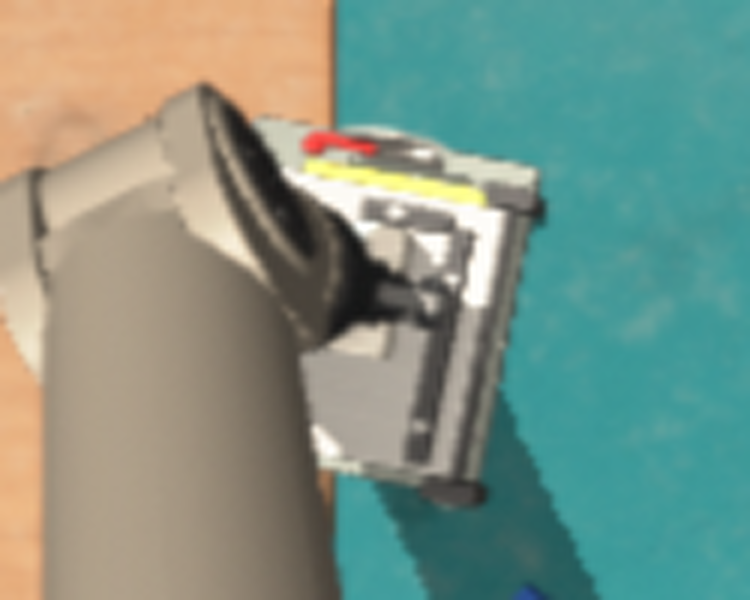

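{"method": "send_rows", "body": {
  "deltas": "-0.002 0 0 0; -0.004 0 0 0; -0.006 0 0 0; -0.008 0 0 0; -0.008 0 0 0"
}}

```text
t: 4.8
eef_pos: [0.5445, 0.2645, 0.0705]
tool_rot: [-0.004, 0.097, 0.995, -0.0]
contact_force: [-12.4, -2.2, 16.1]
gripper_width: 0.516
grasp_force: 23.0
```

{"method": "send_rows", "body": {
  "deltas": "0.005 0 0 0; 0.005 0 0 0; 0.005 0 0 0; 0.005 0 0 0; 0.005 0 0 0",
  "claw": 0.6
}}

```text
t: 5.3
eef_pos: [0.544, 0.2638, 0.0698]
tool_rot: [-0.0, 0.098, 0.995, -0.0]
contact_force: [0.1, 0.4, -0.2]
gripper_width: 0.604
grasp_force: 0.0
```

{"method": "send_rows", "body": {
  "deltas": "0 0 -0.020 0; 0 0 -0.050 0; 0 0.045 -0.050 0; 0 0.055 -0.050 0; 0 0.055 -0.050 0"
}}

```text
t: 5.8
eef_pos: [0.5542, 0.3205, 0.1198]
tool_rot: [-0.0, 0.097, 0.995, 0.001]
contact_force: [-0.7, -0.4, 0.3]
gripper_width: 0.599
grasp_force: 0.0
```

```bash
python3 - <<'E'
from h import *
tcp();go(*(C-.035*EX+.060*EY),.072,101.3)
go(*(C-.035*EX+.060*EY),.072,11.3-90);print(bot.get_obs()['q'][6])
E
```

```text
tcp loc [-40.4 101.5] [0.5542 0.3205 0.1198] [0. 0. 0.]
shift mm [ -5.3 -41.6  47.7] spin 90.22 | t 5.8 pos [0.5542 0.3205 0.1198] yaw 11.08
shift mm [ -5.3 -41.6  47.7] spin -89.78 | t 5.8 pos [0.5542 0.3205 0.1198] yaw 11.08
0.8345261971729663
```

{"method": "send_rows", "body": {
  "deltas": "-0.005 0 0.010 0; -0.005 0 0.030 0; -0.005 0 0.050 0; -0.005 0 0.052 0; -0.005 0 0.052 0",
  "claw": 0
}}

```text
t: 6.3
eef_pos: [0.5594, 0.3147, 0.0669]
tool_rot: [-0.001, 0.099, 0.995, -0.001]
contact_force: [0.3, 0.1, 0.5]
gripper_width: 0.004
grasp_force: 0.0
```

{"method": "send_rows", "body": {
  "deltas": "0 -0.010 0 0; 0 -0.018 0 0; 0 -0.023 0 0; 0 -0.028 0 0; 0 -0.033 0 0"
}}

```text
t: 6.8
eef_pos: [0.5537, 0.285, 0.0689]
tool_rot: [0.001, 0.098, 0.995, 0.001]
contact_force: [0.7, 3.2, 2.2]
gripper_width: -0.0
grasp_force: 1.7
```

```bash
python3 - <<'E'
from h import *
tcp(1);p=shot('top','t4');tcp(1);lm(p,['block_centre']);o=bot.get_obs();print(o['contact_force'],o['gripper_width'])
E
```

```text
tcp loc [-34.   66.6] [0.5537 0.285  0.0689] [0. 0. 0.]
tcp loc [-34.   65.5] [0.5535 0.2839 0.0687] [0. 0. 0.]
block_centre [0.3416 0.1862 0.014 ] 0.82
block_centre [0.6238 0.2617 0.0829] 0.58
[1.0590914  0.72556979 1.33218112] -0.0061781301870133375
```

Contact, with the block sliding. I'll keep pushing until the force rises.

{"method": "send_rows", "body": {
  "deltas": "0 -0.002 0 0; 0 -0.004 0 0; 0 -0.005 0 0; 0 -0.006 0 0; 0 -0.007 0 0"
}}

```text
t: 7.4
eef_pos: [0.5518, 0.2778, 0.0681]
tool_rot: [0.0, 0.098, 0.995, 0.0]
contact_force: [0.4, 5.8, 3.6]
gripper_width: -0.001
grasp_force: 3.3
```

{"method": "send_rows", "body": {
  "deltas": "0 -0.001 0 0; 0 -0.002 0 0; 0 -0.003 0 0; 0 -0.004 0 0; 0 -0.005 0 0"
}}

```text
t: 7.9
eef_pos: [0.5516, 0.2774, 0.0689]
tool_rot: [0.001, 0.097, 0.995, 0.003]
contact_force: [2.5, 14.1, 2.6]
gripper_width: 0.004
grasp_force: 7.1
```

{"method": "send_rows", "body": {
  "deltas": "0 0.012 0 0; 0 0.020 -0.030 0; 0.030 0.015 -0.045 0; 0.063 -0.020 -0.045 0; 0.063 -0.031 -0.045 0"
}}

```text
t: 8.4
eef_pos: [0.4765, 0.2504, 0.1112]
tool_rot: [-0.004, 0.098, 0.995, -0.003]
contact_force: [1.4, -0.5, -0.9]
gripper_width: -0.001
grasp_force: 0.0
```

```bash
python3 - <<'E'
from h import *
tcp(1);p=shot('top','t5');go(*(C-.095*EX+.0225*EY),.068,11.3);lm(p,['block_centre'])
cv2.imwrite('pics/c5.png',cv2.resize(p['img'][160:240,115:215][:,:,::-1],None,fx=7,fy=7,interpolation=cv2.INTER_CUBIC))
E
```

```text
tcp loc [-103.    17.5] [0.4765 0.2504 0.1112] [0. 0. 0.]
shift mm [-5.3  6.  43.6] spin -0.1 | t 8.45 pos [0.4791 0.2491 0.1117] yaw 11.4
block_centre [0.5406 0.2436 0.0633] 0.88
block_centre [0.3408 0.1861 0.0133] 0.83
```

View pics/c5.png

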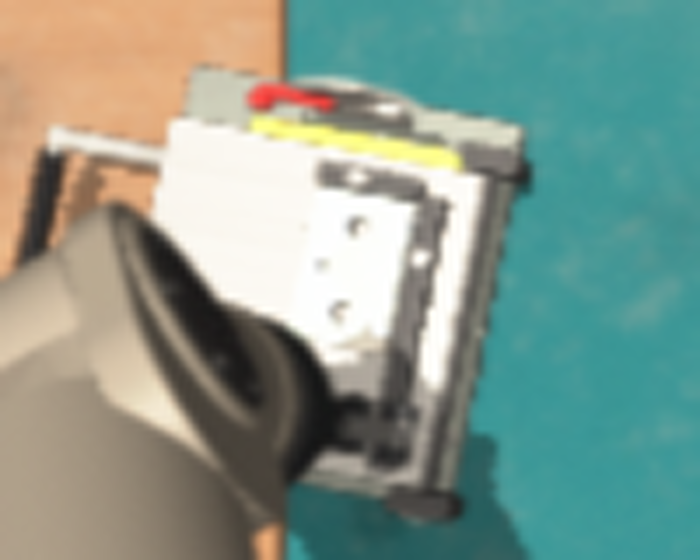

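The block is against the long stop and close to the end stop, with its centre at about (350,265). I'll nudge its near end.

{"method": "send_rows", "body": {
  "deltas": "0.001 0.005 0.020 0; 0.001 0.005 0.040 0; 0.001 0.005 0.043 0; -0.004 0.005 0.043 0; -0.008 0.005 0.043 0"
}}

```text
t: 9.0
eef_pos: [0.4931, 0.2579, 0.0705]
tool_rot: [0.0, 0.099, 0.995, 0.0]
contact_force: [-0.1, 1.0, 0.7]
gripper_width: 0.002
grasp_force: 0.0
```

{"method": "send_rows", "body": {
  "deltas": "-0.002 0 0 0; -0.004 0 0 0; -0.006 0 0 0; -0.008 0 0 0; -0.009 0 0 0"
}}

```text
t: 9.5
eef_pos: [0.4998, 0.2563, 0.0701]
tool_rot: [-0.001, 0.098, 0.995, -0.0]
contact_force: [-4.8, 1.0, 4.6]
gripper_width: 0.001
grasp_force: 2.9
```

{"method": "send_rows", "body": {
  "deltas": "0 -0.004 0 0; 0 -0.004 0 0; -0.002 -0.004 0 0; -0.003 -0.004 0 0; -0.004 -0.004 0 0"
}}

```text
t: 10.0
eef_pos: [0.4992, 0.2524, 0.0697]
tool_rot: [-0.004, 0.097, 0.995, -0.001]
contact_force: [-18.0, 3.4, 14.4]
gripper_width: 0.001
grasp_force: 9.0
```

{"method": "send_rows", "body": {
  "deltas": "0.010 0 0 0; 0.025 0 -0.010 0; 0.025 0.020 -0.055 0; 0.0 0.060 -0.060 0; -0.02 0.10 -0.060 0"
}}

```text
t: 10.5
eef_pos: [0.5461, 0.3461, 0.1331]
tool_rot: [0.003, 0.099, 0.995, 0.001]
contact_force: [1.3, -0.5, -0.5]
gripper_width: -0.002
grasp_force: 0.0
```

```bash
python3 - <<'E'
from h import *
tcp(1);b=np.array([.555,.397]);go(*b,.12,11.3);tcp(1)
E
```

```text
tcp loc [-53.4 125. ] [0.5461 0.3461 0.1331] [0. 0. 0.]
shift mm [ 1.4 51.7 13.2] spin -0.1 | t 10.5 pos [0.5461 0.3461 0.1331] yaw 11.4
tcp loc [-53.4 125. ] [0.5461 0.3461 0.1331] [0. 0. 0.]
```

{"method": "send_rows", "body": {
  "deltas": "0.001 0.040 0 0; 0.001 0.052 0.013 0; 0.001 0.052 0.013 0; 0.001 0.052 0.013 0; 0.001 0.052 0.013 0",
  "claw": 0.55
}}

```text
t: 11.0
eef_pos: [0.5527, 0.3943, 0.1171]
tool_rot: [0.0, 0.1, 0.995, -0.001]
contact_force: [0.1, -0.3, 0.2]
gripper_width: 0.552
grasp_force: 0.0
```

```bash
python3 - <<'E'
from h import *
tcp(1);p=shot('top','t6');s=shot('scene','s6');lm(p,['block_centre','tilt_bar']);lm(s,['block_centre','tilt_bar'])
go(.555,.397,.039,11.3)
a=cv2.resize(p['img'][160:240,105:205],(600,480),interpolation=cv2.INTER_CUBIC);
b=cv2.resize(s['img'][120:180,195:258],(200,190),interpolation=cv2.INTER_CUBIC)
c=np.zeros((480,800,3),np.uint8);c[:,:600]=a;c[:190,600:]=b;cv2.imwrite('pics/c6.png',c[:,:,::-1])
E
```

```text
tcp loc [-56.4 173.7] [0.5527 0.3943 0.1171] [0. 0. 0.]
block_centre [0.5422 0.2396 0.062 ] 0.83
block_centre [0.3396 0.1839 0.0112] 0.8
tilt_bar [0.5547 0.3972 0.0502] 0.38
block_centre [0.3431 0.1878 0.0129] 0.74
block_centre [0.544  0.2424 0.06  ] 0.69
tilt_bar [0.5546 0.3963 0.0534] 0.44
shift mm [-2.4  1.2 78.4] spin -0.03 | t 11.3 pos [0.5524 0.3962 0.1174] yaw 11.33
```

View pics/c6.png

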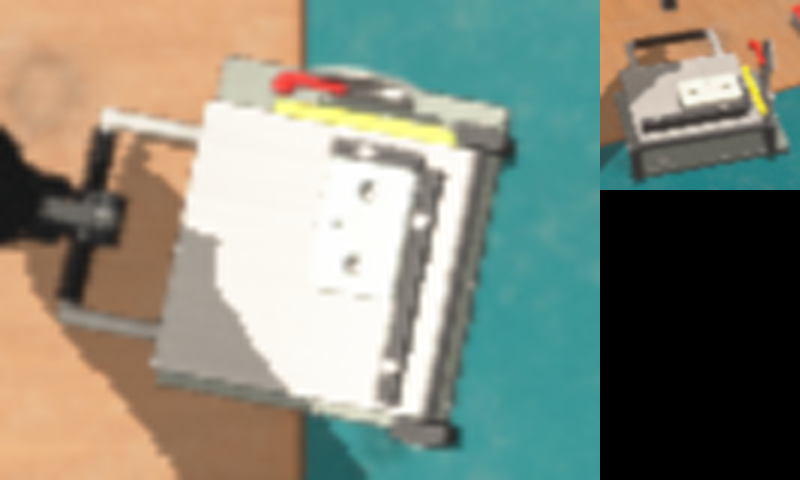

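The block sits tight in the corner at (367,225), with no gap at either stop. Now I'll take the bar.

{"method": "send_rows", "body": {
  "deltas": "-0.002 0.001 0.030 0; -0.002 0.001 0.060 0; -0.002 0.001 0.078 0; -0.002 0.001 0.078 0; -0.002 0.001 0.078 0"
}}

```text
t: 11.8
eef_pos: [0.5546, 0.3974, 0.0394]
tool_rot: [0.0, 0.098, 0.995, 0.0]
contact_force: [-0.2, -0.0, 0.6]
gripper_width: 0.553
grasp_force: 0.0
```

{"method": "send_rows", "body": {
  "deltas": "0 0 0 0; 0 0 0 0; 0 0 0 0; 0 0 0 0; 0 0 0 0",
  "claw": 0,
  "force": 40
}}

```text
t: 12.3
eef_pos: [0.5548, 0.3962, 0.0403]
tool_rot: [0.0, 0.099, 0.995, -0.0]
contact_force: [-2.1, -3.8, 6.3]
gripper_width: 0.149
grasp_force: 39.0
```

{"method": "send_rows", "body": {
  "deltas": "0 0 -0.004 0; 0 -0.0003 -0.010 0; 0 -0.0008 -0.018 0; 0 -0.0017 -0.026 0; 0 -0.0029 -0.0338 0"
}}

```text
t: 12.8
eef_pos: [0.5542, 0.3935, 0.0735]
tool_rot: [0.0, 0.099, 0.995, -0.0]
contact_force: [3.2, -3.7, -3.6]
gripper_width: 0.143
grasp_force: 39.0
```

{"method": "send_rows", "body": {
  "deltas": "0 -0.0015 -0.0079 0; 0 -0.0033 -0.0156 0; 0 -0.0055 -0.0234 0; 0 -0.0073 -0.0291 0; 0 -0.0086 -0.0329 0"
}}

```text
t: 13.3
eef_pos: [0.5525, 0.3853, 0.1065]
tool_rot: [0.0, 0.099, 0.995, -0.0]
contact_force: [3.2, -4.3, -3.4]
gripper_width: 0.142
grasp_force: 39.0
```

```bash
cat > m.py <<'E'
from h import *
import sys
H=np.array([.515,.200]);T=[]
for n in('top','scene'):
    p=shot(n,n+sys.argv[1]);lm(p,['block_centre','tilt_bar'][:2]);T.append(p)
    # project clip centreline and pointer hypotheses: measure coloured pixels' angle in hinge frame (depth-free: intersect ray with plane x=const)
    hsv=cv2.cvtColor(p['img'],cv2.COLOR_RGB2HSV).astype(int);Ti=np.linalg.inv(p['camera_from_world']);o=Ti[:3,3]
    for nm,xp in(('pointer',.078),('clip',.096)):
        m=(hsv[:,:,1]>110)&(hsv[:,:,2]>90)&((abs(hsv[:,:,0]-28)<8) if nm=='pointer' else (hsv[:,:,0]<9)|(hsv[:,:,0]>170))
        v,u=np.nonzero(m);W=world(p,u,v,p['depth'][v,u]);d=W[:,:2]-H;x=d@EX;y=d@EY;z=W[:,2]-.05
        k=(abs(x-xp-.005)<.025)&(y>.02)&(y<.17)&(z>-.02)&(z<.13);
        r=world(p,u[k],v[k],1.)-o;s=(xp-((o[:2]-H)@EX))/(r[:,:2]@EX);P=o+r*s[:,None];yy=(P[:,:2]-H)@EY;zz=P[:,2]-.05
        print(n,nm,k.sum(),'ray-angle',np.median(np.arctan2(zz,yy)).round(3),'depth-angle',np.median(np.arctan2(z[k],y[k])).round(3),'x',np.median(x[k]).round(3))
o=bot.get_obs();print(o['t'],'bar angle from TCP',np.arcsin((o['eef_pos'][2]+.011-.05)/.2),o['contact_force'])
p,s=T
a=cv2.resize(p['img'][160:240,105:205],(500,400),interpolation=cv2.INTER_CUBIC);b=cv2.resize(s['img'][115:180,195:263],(300,287),interpolation=cv2.INTER_CUBIC)
c=np.zeros((400,800,3),np.uint8);c[:,:500]=a;c[:287,500:]=b;cv2.imwrite(f'pics/m{sys.argv[1]}.png',c[:,:,::-1])
E
python3 m.py 7
```

```text
block_centre [0.3412 0.1835 0.0105] 0.81
block_centre [0.5397 0.2343 0.079 ] 0.7
tilt_bar [0.5534 0.3855 0.1162] 0.67
tilt_bar [0.5159 0.2274 0.0547] 0.17
top pointer 63 ray-angle 0.442 depth-angle 0.359 x 0.079
top clip 30 ray-angle -0.179 depth-angle 0.436 x 0.091
block_centre [0.3506 0.3429 0.0147] 0.58
block_centre [0.542  0.2339 0.0794] 0.53
tilt_bar [0.5533 0.3864 0.1185] 0.44
scene pointer 46 ray-angle 0.414 depth-angle 0.399 x 0.078
scene clip 21 ray-angle 0.261 depth-angle 0.465 x 0.091
13.6 bar angle from TCP 0.3418877960318898 [ 2.87033917 -3.13527978 -4.38725106]
```

View pics/m7.png

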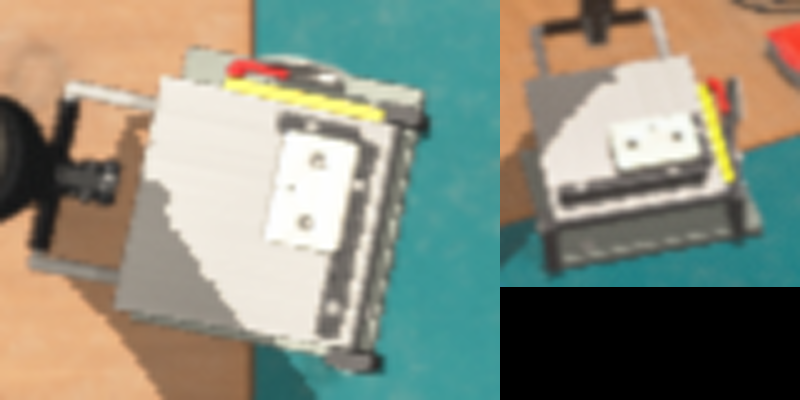

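The table is at about 0.34 rad. The clip reads about 0.07 rad above the pointer in both views, and the block is still snug, so the target is about 0.41.

{"method": "send_rows", "body": {
  "deltas": "0 -0.0012 -0.0035 0; 0 -0.0025 -0.0068 0; 0 -0.0038 -0.0100 0; 0 -0.0046 -0.0120 0; 0 -0.0051 -0.0130 0"
}}

```text
t: 14.1
eef_pos: [0.5515, 0.3804, 0.1192]
tool_rot: [0.0, 0.099, 0.995, -0.0]
contact_force: [3.2, -4.2, -3.8]
gripper_width: 0.146
grasp_force: 39.1
```

{"method": "send_rows", "body": {
  "deltas": "0 0 0 0; 0 0 0 0; 0 0 0 0; 0 0 0 0; 0 0 0 0"
}}

```text
t: 14.6
eef_pos: [0.5515, 0.3805, 0.119]
tool_rot: [0.0, 0.099, 0.995, -0.0]
contact_force: [2.8, -3.3, -4.3]
gripper_width: 0.149
grasp_force: 39.0
```

```bash
python3 m.py 8
```

```text
block_centre [0.5426 0.2349 0.0818] 0.83
block_centre [0.3495 0.34   0.0124] 0.65
tilt_bar [0.5538 0.3819 0.1277] 0.48
top pointer 65 ray-angle 0.48 depth-angle 0.42 x 0.078
top clip 30 ray-angle -0.179 depth-angle 0.434 x 0.091
block_centre [0.3419 0.1876 0.0141] 0.66
block_centre [0.5423 0.2329 0.0823] 0.65
tilt_bar [0.5542 0.3844 0.1282] 0.45
scene pointer 47 ray-angle 0.473 depth-angle 0.465 x 0.079
scene clip 20 ray-angle 0.282 depth-angle 0.479 x 0.092
14.9 bar angle from TCP 0.41137792712167187 [ 3.48391361 -3.89749365 -3.07568488]
```

View pics/m8.png

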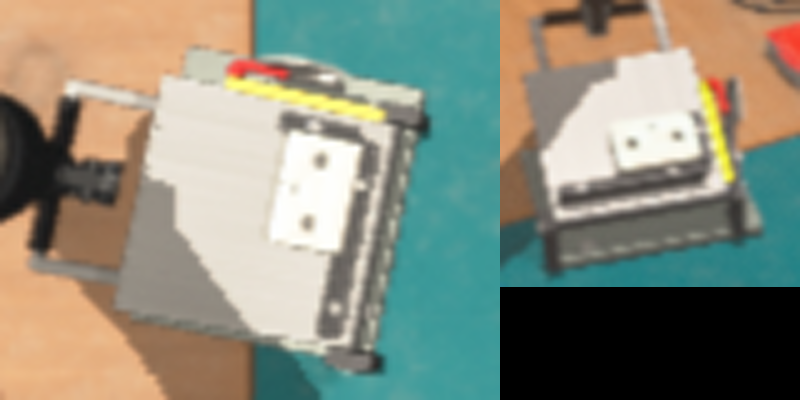

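The pointer (370,105) lies alongside the clip (255,70), within about 0.015 rad in both views. The block is snug against both stops, so I'm handing in.

```bash
python3 -c "
from h import *
print(bot.hand_in())"
```

```text
the job is handed in; nothing more can be done
None
```

I handed the job in with the arm holding the table still by the bar at about 0.41 rad; the pointer reads within about 0.015 rad of the red clip, the block looks snug against both stops, and no verdict was returned.

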